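# Power up the drill press console and hold it in run

## Robot

A 6-joint arm with a two-finger parallel gripper is mounted at the origin on a cart in front of the work surface, level with it; the furniture and walls round the work are solid. World frame = base frame: x ahead of the robot, y to its left, z up, the work surface at z = 0. Lengths are in m, angles in rad, forces in N, time in s.
With the tool pointing down it reaches from about 0.35 to 0.85 m from the base axis. Payload 8.1 kg.
Tool frame: the origin (TCP) lies at the very end of the fingers, on their centre line; the grasp point (between the pads) lies 19 mm behind it; z points along the fingers, x is the direction in which the jaws open and shut, and the axes are right-handed (so a half turn about z gives the same grasp; the last joint's range is limited). The gripper opens to 93 mm and grips with 3 to 60 N. Pads are 15 mm wide; open, the fingers measure 128 mm over their backs; the gripper's body (75 mm by 188 mm) begins 65 mm behind the grasp point.
Start: joints at [-1.212, 0.13, 1.488, -0, 1.523, -0.085], TCP at [0.258, -0.542, 0.219] pointing down, gripper open.
Joint ranges: [-2.96, 2.96], [-0.89, 2.26], [0.02, 2.5], [-1.34, 4.48], [0, 2.73], [-2.66, 2.66]. Speed limits (rad/s): [2.39, 2.39, 2.79, 3.14, 3.14, 3.14].

## Interface

Orientations are given as a unit quaternion [x, y, z, w].
In Python, from plant import manip gives the robot as it stands. The module is installed in compiled form; this text tells all that it offers.
- The arm moves only by the tool servo_tool, never from a script. Its argument "targets" is a list of rows, each a list of 7 numbers: the finger opening in cm, from 0 to 9.3, then the shift along the tool's x, y, z in cm, then the turn, a rotation vector about the tool's x, y, z in rad. A call has 1 to 10 rows; each row is the pose to reach, as a shift and turn from the pose commanded when the call began, along the tool's axes at that moment; what a row does not reach only later rows make up. A row lasts 1/10 s, in which the tool goes at most 50 mm and 8.59 degrees, less where a joint would pass 70% of its speed; a pose out of reach is approached as far as the arm can. A call with a gripper value outside its range is refused whole. The fingers move at their own pace and stop on an object; "grip_force" is the grip in N (left out, the last holds). Time passes only in rows, so rows that repeat a pose let the fingers close. It gives the time, the measured TCP pose, the force and the opening at its end, in the units of the state.
- manip.get_state(): the state, without advancing time (a new reading comes with each control period).
- manip.grab_frame(name): name is "side" or "top"; returns (picture, depth): 384x512x3 uint8, red, green, blue; 384x512 float32, m along the optical axis (not along the pixel's ray), 0 where there is no reading.
- manip.camera_params(name): a dict with "fx", "fy", "cx", "cy" (pixels), "rvec" (rotation vector, rad) and "tvec" (3), from world to camera coordinates, as OpenCV has them. Camera axes: x right, y down, z forward; pixel columns grow to the right and rows downward; lengths in m; the calibration is good to about 2 mm. A picture is of the moment at which its call begins. camera_params takes no time and is no camera call.
- manip.sign_off(): hands the job in, once; it reports no verdict.
The state is a dict: "time": time; "joint_positions": joint angles; "joint_velocities": joint speeds; "joint_torque": joint torques, N m; "tool_pos": TCP position; "orientation": TCP orientation; "contact_force": force on the tool from outside, world axes, zero at the start; "wrist_torque": the same for the moment, N m; "finger_gap": finger opening in m.
Only numpy, scipy, OpenCV 4.12 (cv2) and the standard library are available. Lean on these libraries where they do the work, as an engineer would, in place of code of your own. Each camera call takes 0.05 s, during which the arm holds its last target. There are 200 camera calls.

## Task

Bring up the drill press from its control console with closed fingers, grasping nothing: push the white-barred half of the dark paddle rocker down so that it stays on, then press the yellow reset button right in and let it spring back, then press the green hold-to-run button right in. The program finishes while still holding the green button down. Press neither the yellow nor the green button before the rocker is on, leave the red stop button alone, and do not shift the loose parts and tools lying round the console.

Things in the scene. Friction and masses are not known exactly. Their poses are not given: they have to be found in the camera images.
- console: grey metal console, 120 mm deep (own x, away from the robot), 330 mm wide (own y), flat top 50 mm above the bench; cannot move during the work, but its place and yaw vary. Origin at the centre of its underside, on the bench. Four control stations sit in a row along its y, 80 mm apart, in an order that varies; each has an aluminium base plate 92 x 66 x 4 mm.
- green_station: base plate that carries the green hold-to-run button, turned like the console; origin at the centre of its underside, on the console's top
- green_top (a point): centre of the top face of the green button, a flat round cap 32 mm across whose top is 76 mm above the bench when out, 17 mm above the black collar 40 mm across round it; moves with the cap
- green_button (a joint): travel of the green button, m, straight down: 0 out, 0.008 right in (hard stop). Spring return, about 1 N to start and 5 N right in
- yellow_top (a point): centre of the top face of the yellow reset button: same size, height, travel and spring as the green one
- yellow_button (a joint): travel of the yellow button, m: 0 out, 0.008 right in
- red_top (a point): centre of the top of the red stop button, a mushroom cap 42 mm across, top 78 mm above the bench; not to be pressed
- red_button (a joint): travel of the red button, m: 0 out, 0.008 right in
- rocker_on_end (a point): where to push the rocker down: on the upper face of its white-barred half, 23 mm from the pivot towards the console's +x (away from the robot), moving with it. The rocker is a dark grey V-shaped paddle 35 mm wide (console y), 70 mm long. Off: this half rises 0.4 rad to its far end and the point is about 86 mm above the bench; on: the half is level, the point at about 77 mm
- rocker (a joint): angle of the rocker about its pivot, which runs along the console's y, 72 mm above the bench, rad: -0.2 off, +0.2 on (hard stops); no spring, it stays where friction leaves it; about 1 to 4 N on the point moves it
- bushing_1: loose brass-coloured bushing, 32 mm across, 28 mm high, near the console's front edge; origin at its underside
- chuck_key: loose grey steel T-shaped chuck key, 62 x 64 x 12 mm, behind the console; origin at its underside
- red_screwdriver: loose screwdriver with a red handle, 221 mm long, 36 mm high, in front of the console; origin at its underside
- pliers: loose pliers with blue handles, 163 mm long, 15 mm high, to the right of the console; origin at its underside
- bolt_1: loose grey hexagon bolt, 69 mm long, 19 mm high, to the left of the console; origin at its underside
- box_section: loose dark offcut of steel box section, 110 x 40 x 30 mm, behind the console; origin at its underside

How it is judged:
By the outcome, as a careful person would: the job done as asked, in the order asked, and still so for the second after the job is handed in, while the arm keeps its last pose, push and grip.
It also fails if it takes over 42 s, if anything falls off the work surface, if the arm or the gripper's body presses on something with over 40 N, if the wrist force passes 120 N, or if a joint passes its speed limit or range.

## Working session

There is one attempt and no reset: what is moved stays moved. The work goes in short steps, Python scripts to look and compute and a tool call to move; the robot and the scene stay as the last step left them, time stands still between calls to the robot, and variables do not carry over. Pictures are saved under pics/ and viewed, about 8 in all and at most 12, crops included, and the job is handed in when it is done.

Besides the shell and the picture viewer there is one more tool, called as name(argument=value, ...), one argument or row to a line, values as JSON. servo_tool: Moves the arm, as the interface text tells. Its arguments: {"type":"object","properties":{"targets":{"type":"array","items":{"type":"array","items":{"type":"number"}}},"grip_force":{"type":"number"}},"required":["targets"]}

```bash
mkdir -p pics; cat > h.py <<'E'
import numpy as np, cv2
from plant import manip
def grab(n):
    p,d=manip.grab_frame(n); c=manip.camera_params(n)
    R=cv2.Rodrigues(np.array(c["rvec"],float))[0]; t=np.array(c["tvec"],float).ravel()
    v,u=np.mgrid[:384,:512]
    P=np.stack([(u-c["cx"])/c["fx"]*d,(v-c["cy"])/c["fy"]*d,d],-1)
    W=(P-t)@R; W[d==0]=np.nan
    return p,W
E
python3 - <<'E'
from h import *
for n in("top","side"):
    p,W=grab(n); cv2.imwrite(f"pics/{n}0.png",p[...,::-1]); np.savez(f"{n}0.npz",p=p,W=W)
s=manip.get_state();print(s)
E
```

```text
{'time': 0.1, 'joint_positions': array([-1.21236235e+00,  1.31101571e-01,  1.48913169e+00,  3.89863421e-05,
        1.52300523e+00, -8.54242677e-02]), 'joint_velocities': array([-0.00124184,  0.00086269, -0.00352336, -0.00034155, -0.00059691,
        0.00178169]), 'joint_torque': array([ 1.42961075e-03, -5.61339748e+01, -4.93097770e+01,  7.69282621e-02,
        2.90536514e-02, -4.73597208e-05]), 'tool_pos': array([ 0.25750098, -0.54138252,  0.21770408]), 'orientation': array([ 8.45406517e-01, -5.34122779e-01, -6.43895940e-04, -5.12805920e-04]), 'contact_force': array([-0.4289965 , -0.00603293, -0.12563078]), 'wrist_torque': array([0.02184165, 0.03104129, 0.06562856]), 'finger_gap': 0.09274253710363169}
```

View pics/top0.png

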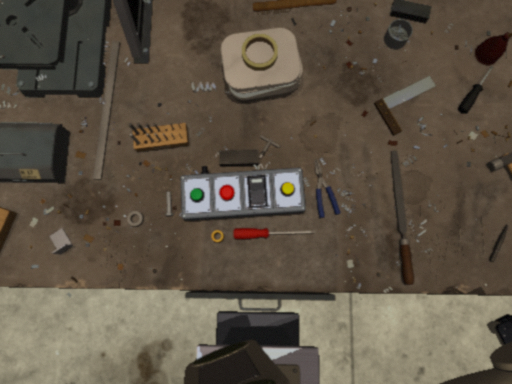

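View pics/side0.png

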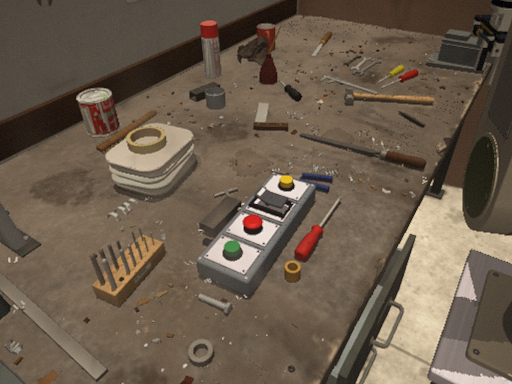

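The top picture shows, left to right: green (197,195), red (227,192), rocker (258,191) with its white bar towards the top, and yellow (288,188). The side view shows the same order. Next I measure them in both views.

```bash
python3 - <<'E'
from h import *
for n in("top","side"):
    z=np.load(n+"0.npz");p=z["p"];W=z["W"]
    h=cv2.cvtColor(p,cv2.COLOR_RGB2HSV).astype(int)
    C={}
    reg=(abs(W[...,0]-.5)<.35)&(abs(W[...,1])<.35)&(W[...,2]>.05)&(W[...,2]<.1)
    for c,lo,hi in(("green",45,85),("red",0,8),("yellow",22,34)):
        m=((h[...,0]>=lo)&(h[...,0]<=hi)&(h[...,1]>120)&(h[...,2]>60)&reg).astype(np.uint8)
        k,l,s,ce=cv2.connectedComponentsWithStats(m); i=1+np.argmax(s[1:,4])
        q=W[l==i]; zt=np.percentile(q[:,2],90); q=q[q[:,2]>zt-.004]
        C[c]=(q.min(0)+q.max(0))/2
        print(n,c,s[i,4],ce[i].round(1),C[c].round(4),np.ptp(q,0).round(3),'ztop',zt.round(4))
    d=C["green"]-C["yellow"]; yaw=np.arctan2(-d[0],d[1]); print("spacing",np.linalg.norm(d[:2]),"yaw",yaw)
    ex=np.array([np.cos(yaw),np.sin(yaw)]); ey=np.array([-ex[1],ex[0]])
    o=C["yellow"][:2]+ey*.08; print("rocker plate centre",o, "on_end?",o+ex*.023)
    L=np.einsum('ijk,kl->ijl',W[...,:2]-o,np.stack([ex,ey],1))
    m=(abs(L[...,1])<.012)&(abs(L[...,0])<.06)
    for x in np.arange(-.05,.05,.005):
        q=m&(abs(L[...,0]-x)<.0025)
        if q.any(): print(round(x,3),q.sum(),np.nanmedian(W[q],0)[2].round(4),p[q].mean(0).round())
z=np.load("top0.npz");cv2.imwrite("pics/c.png",cv2.resize(z["p"][150:250,160:350,::-1],None,fx=4,fy=4,interpolation=cv2.INTER_CUBIC))
E
```

```text
top green 103 [196.2 194.1] [0.5361 0.1633 0.0779] [0.027 0.027 0.005] ztop 0.0793
top red 155 [226.7 192.3] [0.541  0.084  0.0809] [0.035 0.034 0.008] ztop 0.0809
top yellow 121 [287.2 188.3] [ 0.5551 -0.0746  0.0793] [0.027 0.029 0.007] ztop 0.0799
spacing 0.23869590733350132 yaw 0.07944858191301232
rocker plate centre [0.54870135 0.00512322] on_end? [0.5716288  0.00694861]
-0.05 18 0.0506 [101. 101. 100.]
-0.045 23 0.0542 [109. 108. 110.]
-0.04 13 0.0619 [74. 74. 78.]
-0.035 22 0.0556 [91. 89. 93.]
-0.03 24 0.0781 [70. 66. 67.]
-0.025 19 0.0785 [72. 69. 70.]
-0.02 19 0.0781 [71. 68. 69.]
-0.015 17 0.079 [72. 68. 69.]
-0.01 18 0.0789 [69. 67. 67.]
-0.005 17 0.0781 [68. 66. 66.]
-0.0 18 0.0786 [61. 59. 59.]
0.005 15 0.0804 [57. 55. 55.]
0.01 18 0.0809 [56. 54. 54.]
0.015 24 0.0823 [61. 59. 60.]
0.02 19 0.0861 [127. 129. 122.]
0.025 19 0.0888 [156. 159. 150.]
0.03 14 0.0891 [82. 82. 79.]
0.035 4 0.0854 [48. 46. 46.]
0.04 10 0.0612 [50. 48. 50.]
0.045 9 0.0585 [67. 67. 70.]
side green 24 [229.5 243.6] [0.5404 0.1655 0.0775] [0.021 0.026 0.003] ztop 0.0787
side red 225 [252.2 221.6] [0
[... 183 characters left out ...]
80164052
rocker plate centre [0.5520085  0.00643152] on_end? [0.57494774 0.00810228]
-0.05 17 0.0505 [123. 122. 118.]
-0.045 30 0.0548 [134. 124. 119.]
-0.04 15 0.0604 [58. 52. 50.]
-0.035 24 0.0759 [82. 75. 71.]
-0.03 32 0.078 [95. 87. 84.]
-0.025 26 0.0778 [91. 84. 81.]
-0.02 22 0.0772 [94. 87. 84.]
-0.015 24 0.0783 [91. 84. 81.]
-0.01 24 0.0776 [90. 83. 80.]
-0.005 24 0.0778 [93. 86. 82.]
-0.0 23 0.0785 [85. 80. 77.]
0.005 19 0.0799 [85. 80. 78.]
0.01 23 0.0815 [84. 78. 76.]
0.015 24 0.0832 [87. 81. 78.]
0.02 30 0.0853 [174. 165. 155.]
0.025 27 0.0872 [173. 163. 154.]
0.03 24 0.0878 [127. 118. 112.]
0.035 10 0.0551 [226. 211. 202.]
0.04 21 0.0588 [76. 68. 66.]
0.045 2 0.0602 [76. 74. 71.]
```

View pics/c.png

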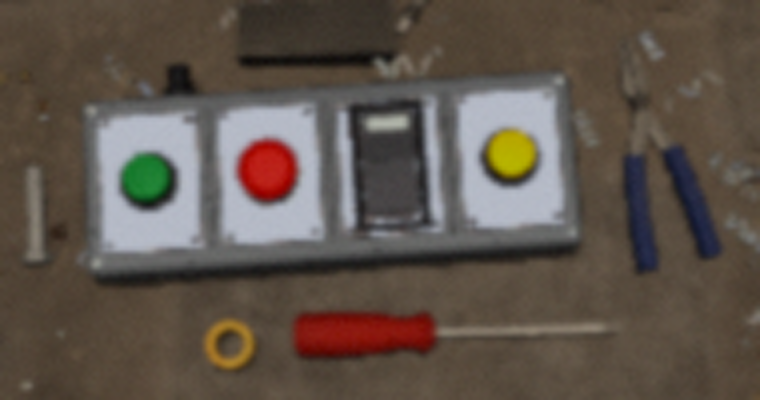

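The rocker is off with its bar on the far side. Red is well clear, one station to the left of the rocker. I'm closing the fingers and moving above the rocker point (0.573, 0.0075), with tool x along the console's y.

servo_tool(
  targets=[
    [0, -36, -52, 7, 0, 0, 0.368],
    [0, -36, -52, 7, 0, 0, 0.368],
    [0, -36, -52, 7, 0, 0, 0.368],
    [0, -36, -52, 7, 0, 0, 0.368],
    [0, -36, -52, 7, 0, 0, 0.368],
    [0, -36, -52, 7, 0, 0, 0.368],
    [0, -36, -52, 7, 0, 0, 0.368],
    [0, -36, -52, 7, 0, 0, 0.368],
    [0, -36, -52, 7, 0, 0, 0.368],
    [0, -36, -52, 7, 0, 0, 0.368],
  ],
  grip_force=10,
)

```text
time: 1.1
tool_pos: [0.5052, -0.1097, 0.1633]
orientation: [0.733, -0.68, -0.0, 0.0]
contact_force: [0.7, -1.4, -0.2]
finger_gap: 0.0172
```

servo_tool(
  targets=[
    [0, 0, 0, 0, 0, 0, 0],
    [0, 0, 0, 0, 0, 0, 0],
    [0, 0, 0, 0, 0, 0, 0],
  ],
)

```text
time: 1.4
tool_pos: [0.5043, -0.1125, 0.1636]
orientation: [0.733, -0.68, -0.0, 0.0]
contact_force: [0.1, -1.2, -0.6]
finger_gap: 0.0005
```

servo_tool(
  targets=[
    [0, -11.5, -7.75, 4, 0, 0, 0],
    [0, -11.5, -7.75, 4, 0, 0, 0],
    [0, -11.5, -7.75, 4, 0, 0, 0],
    [0, -11.5, -7.75, 4, 0, 0, 0],
    [0, -11.5, -7.75, 4, 0, 0, 0],
    [0, -11.5, -7.75, 4, 0, 0, 0],
  ],
)

```text
time: 2.0
tool_pos: [0.5732, 0.0069, 0.1242]
orientation: [0.733, -0.681, 0.0, 0.0]
contact_force: [0.0, 0.0, 0.3]
finger_gap: 0.0003
```

```bash
python3 - <<'E'
from h import *
print(manip.get_state()["tool_pos"])
p,W=grab("side");cv2.imwrite("pics/s1.png",cv2.resize(p[130:300,180:360,::-1],None,fx=3.5,fy=3.5,interpolation=cv2.INTER_CUBIC))
E
```

```text
[0.57321269 0.00687846 0.12417986]
```

View pics/s1.png

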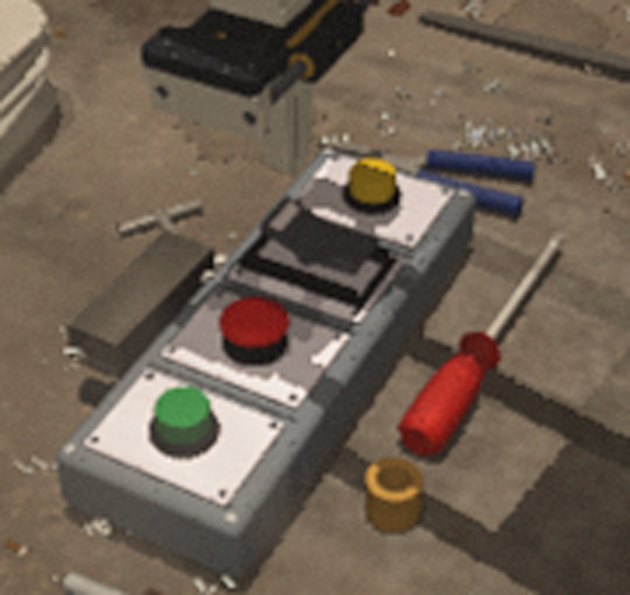

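The fingers are closed above the far, white-barred half of the rocker, with nothing touching. Now I push it down.

servo_tool(
  targets=[
    [0, 0, 0, 2, 0, 0, 0],
    [0, 0, 0, 3, 0, 0, 0],
    [0, 0, 0, 3.6, 0, 0, 0],
    [0, 0, 0, 4.0, 0, 0, 0],
    [0, 0, 0, 4.3, 0, 0, 0],
    [0, 0, 0, 4.6, 0, 0, 0],
    [0, 0, 0, 4.6, 0, 0, 0],
    [0, 0, 0, 4.6, 0, 0, 0],
  ],
)

```text
time: 2.85
tool_pos: [0.5732, 0.0089, 0.0778]
orientation: [0.733, -0.68, -0.0, 0.0]
contact_force: [0.8, 0.2, 0.4]
finger_gap: 0.0003
```

servo_tool(
  targets=[
    [0, 0, 0, 0.1, 0, 0, 0],
    [0, 0, 0, 0.2, 0, 0, 0],
    [0, 0, 0, 0.3, 0, 0, 0],
    [0, 0, 0, 0.3, 0, 0, 0],
  ],
)

```text
time: 3.25
tool_pos: [0.5736, 0.0089, 0.077]
orientation: [0.733, -0.68, 0.0, -0.0]
contact_force: [-9.6, 0.6, 17.8]
finger_gap: 0.0008
```

It reached the hard stop: z = 0.077 and 18 N. I'm lifting and moving above yellow.

servo_tool(
  targets=[
    [0, 0, 0, -2, 0, 0, 0],
    [0, 0, 0, -4.5, 0, 0, 0],
    [0, 4, 1.1, -4.5, 0, 0, 0],
    [0, 8.1, 2.3, -4.5, 0, 0, 0],
    [0, 8.1, 2.3, -4.5, 0, 0, 0],
    [0, 8.1, 2.3, -4.5, 0, 0, 0],
    [0, 8.1, 2.3, -4.5, 0, 0, 0],
  ],
)

```text
time: 3.95
tool_pos: [0.5566, -0.073, 0.1196]
orientation: [0.733, -0.68, -0.0, -0.0]
contact_force: [-0.3, 0.5, -0.3]
finger_gap: 0.0008
```

```bash
python3 - <<'E'
from h import *
print(manip.get_state()["tool_pos"])
p,W=grab("side");cv2.imwrite("pics/s2.png",cv2.resize(p[130:300,180:360,::-1],None,fx=3.5,fy=3.5,interpolation=cv2.INTER_CUBIC))
o=np.array([.5505,.0058]);ex=np.array([np.cos(.076),np.sin(.076)]);ey=np.array([-ex[1],ex[0]])
a=(W[...,:2]-o)@ex;b=(W[...,:2]-o)@ey
for x in np.arange(-.035,.036,.007):
    q=(abs(a-x)<.0035)&(abs(b)<.012); print(x.round(3),q.sum(),np.nanmedian(W[q][:,2]).round(4))
E
```

```text
[ 0.55655318 -0.07299401  0.11960161]
-0.035 134 0.2462
-0.028 154 0.2472
-0.021 151 0.2466
-0.014 150 0.2473
-0.007 150 0.2476
-0.0 121 0.247
0.007 103 0.2219
0.014 78 0.2152
0.021 79 0.2101
0.028 83 0.2128
0.035 43 0.2082
```

View pics/s2.png

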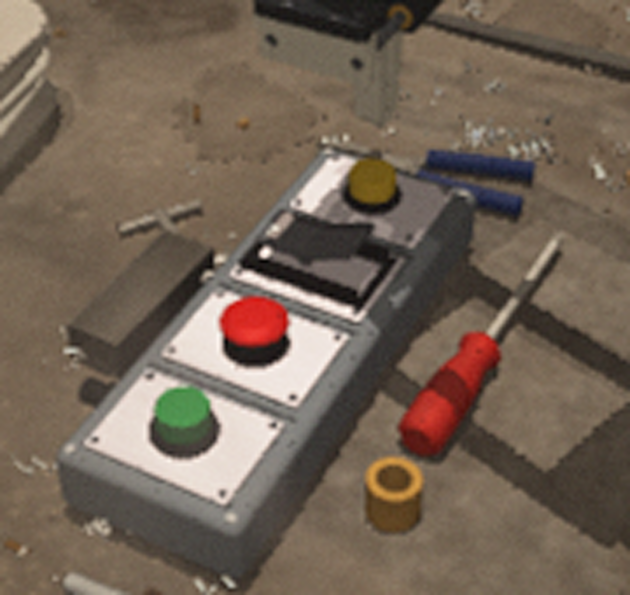

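The picture shows the rocker's near end at about (365,240) now raised and its far half lower. The fingers are above yellow at (372,182). The arm overhead spoiled the depth profile, so I'm repeating it with arm points masked out.

```bash
python3 - <<'E'
from h import *
p,W=grab("side")
o=np.array([.5505,.0058]);ex=np.array([np.cos(.076),np.sin(.076)]);ey=np.array([-ex[1],ex[0]])
a=(W[...,:2]-o)@ex;b=(W[...,:2]-o)@ey
for x in np.arange(-.035,.036,.007):
    q=(abs(a-x)<.0035)&(abs(b)<.012)&(W[...,2]<.1); print(x.round(3),q.sum(),np.nanmedian(W[q][:,2]).round(4))
E
```

```text
-0.035 13 0.0559
-0.028 42 0.0862
-0.021 37 0.086
-0.014 37 0.0564
-0.007 36 0.0802
-0.0 31 0.0771
0.007 25 0.0775
0.014 25 0.0775
0.021 34 0.0772
0.028 30 0.0781
0.035 22 0.0765
```

The rocker is on: its far half is level at 0.077. Now I press yellow right in and release it.

servo_tool(
  targets=[
    [0, 0, 0, 2, 0, 0, 0],
    [0, 0, 0, 3.6, 0, 0, 0],
    [0, 0, 0, 4.2, 0, 0, 0],
    [0, 0, 0, 4.6, 0, 0, 0],
    [0, 0, 0, 5.0, 0, 0, 0],
    [0, 0, 0, 5.3, 0, 0, 0],
    [0, 0, 0, 5.4, 0, 0, 0],
    [0, 0, 0, 5.4, 0, 0, 0],
    [0, 0, 0, 5.4, 0, 0, 0],
  ],
)

```text
time: 4.95
tool_pos: [0.5569, -0.0735, 0.068]
orientation: [0.733, -0.68, 0.0, -0.0]
contact_force: [-10.8, 3.8, 17.7]
finger_gap: 0.0006
```

Yellow is fully in (z = 0.068, 18 N). I'm lifting and crossing high to green.

servo_tool(
  targets=[
    [0, 0, 0, -2, 0, 0, 0],
    [0, 0, 0, -5, 0, 0, 0],
    [0, 0, 0, -6, 0, 0, 0],
    [0, -5, 0, -6, 0, 0, 0],
    [0, -10, 0, -6, 0, 0, 0],
    [0, -15, 0, -6, 0, 0, 0],
    [0, -20, 0.1, -6, 0, 0, 0],
    [0, -23.8, 0.1, -6, 0, 0, 0],
    [0, -23.8, 0.1, -6, 0, 0, 0],
    [0, -23.8, 0.1, -6, 0, 0, 0],
  ],
)

```text
time: 5.95
tool_pos: [0.5374, 0.1641, 0.1253]
orientation: [0.734, -0.679, 0.0, 0.0]
contact_force: [0.2, -0.1, 0.0]
finger_gap: 0.0007
```

```bash
python3 - <<'E'
from h import *
print(manip.get_state()["tool_pos"])
p,W=grab("side");cv2.imwrite("pics/s3.png",cv2.resize(p[130:300,180:360,::-1],None,fx=3.5,fy=3.5,interpolation=cv2.INTER_CUBIC))
q=np.hypot(W[...,0]-.5565,W[...,1]+.074)<.01
q&=W[...,2]<.1; print(q.sum(),np.nanmedian(W[q][:,2]))
E
```

```text
[0.53737629 0.16406047 0.12531313]
34 0.07709156603457801
```

View pics/s3.png

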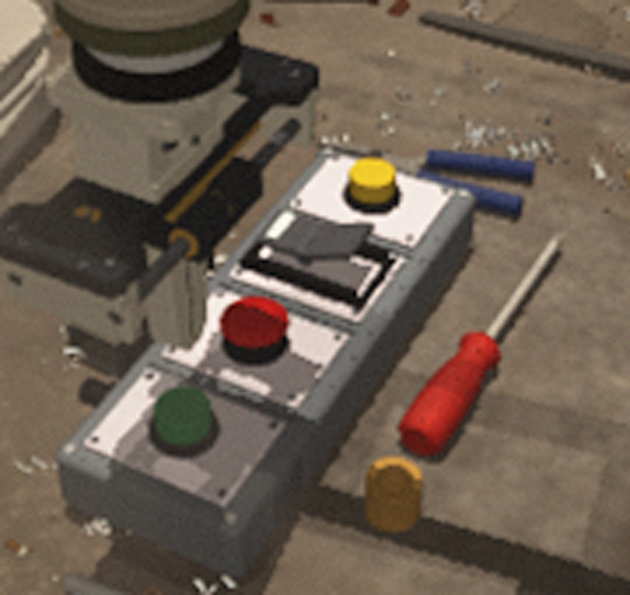

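Yellow at (372,180) is back out at 0.077, the rocker is still on, and the fingers are over green at (183,415). Now I press green and hold it.

servo_tool(
  targets=[
    [0, 0, 0, 2.5, 0, 0, 0],
    [0, 0, 0, 4.2, 0, 0, 0],
    [0, 0, 0, 4.8, 0, 0, 0],
    [0, 0, 0, 5.2, 0, 0, 0],
    [0, 0, 0, 5.6, 0, 0, 0],
    [0, 0, 0, 5.85, 0, 0, 0],
    [0, 0, 0, 5.95, 0, 0, 0],
    [0, 0, 0, 5.95, 0, 0, 0],
    [0, 0, 0, 5.95, 0, 0, 0],
    [0, 0, 0, 5.95, 0, 0, 0],
  ],
)

```text
time: 7.0
tool_pos: [0.5385, 0.163, 0.0682]
orientation: [0.733, -0.68, 0.001, -0.0]
contact_force: [-4.5, -5.1, 11.1]
finger_gap: 0.0002
```

```bash
python3 - <<'E'
from h import *
p,W=grab("side");cv2.imwrite("pics/s4.png",cv2.resize(p[130:300,180:360,::-1],None,fx=3.5,fy=3.5,interpolation=cv2.INTER_CUBIC))
s=manip.get_state();print(s["tool_pos"],s["contact_force"],s["time"])
E
```

```text
[0.53845525 0.16295253 0.06817389] [-4.96346143 -4.10462943 10.48314719] 7.05
```

View pics/s4.png

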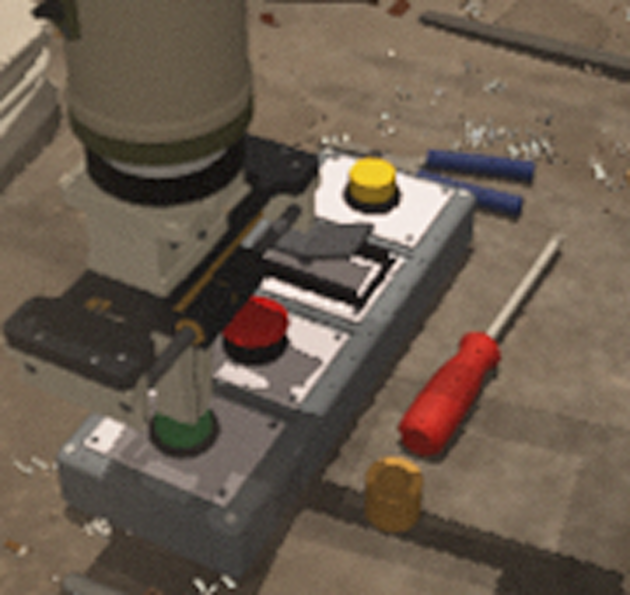

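Green at (183,430) is down under the fingers. The 11 N push is more than the 5 N spring, so it's on the stop. I'll add 1 mm of push for margin, then hand in.

servo_tool(
  targets=[
    [0, 0, 0, 0.1, 0, 0, 0],
    [0, 0, 0, 0.1, 0, 0, 0],
    [0, 0, 0, 0.1, 0, 0, 0],
  ],
)

```text
time: 7.35
tool_pos: [0.5385, 0.163, 0.068]
orientation: [0.733, -0.68, 0.001, -0.0]
contact_force: [-8.8, -5.9, 18.5]
finger_gap: 0.0004
```

```bash
python3 - <<'E'
from plant import manip
s=manip.get_state();print(s["tool_pos"],s["contact_force"],s["time"]); print(manip.sign_off())
E
```

```text
[0.53852309 0.16298232 0.06799151] [-8.75638116 -5.85753292 18.48643106] 7.35
the job is handed in; nothing more can be done
None
```

The drill press is brought up in the order asked, and I handed the job in at 7.35 s with the closed fingers still holding green down.

- **Rocker:** I pushed the white-barred half to its hard stop. After I lifted off, depth showed that half level at 77 mm, so it stayed on.
- **Yellow:** I pressed it right in, with the fingertips at 68 mm and 18 N. It sprang back to about 77 mm.
- **Green:** it is held right in, with the fingertips at 68.0 mm and 18.5 N downward against a 5 N spring.

I never touched the red button. The bushing, screwdriver and visible pliers look unmoved in the last side picture. The arm hid the chuck key and box section there, and I did not check the bolt again at the end. I ran no fingertip path near any of those three.

No check failed. One depth profile of the rocker was spoiled by the arm overhead, and I repeated it with the arm masked out. The two cameras agreed on positions to about 4 mm.

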